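Zero the tilt gauge and wedge up the levelling table

TASK

With the plate of the levelling table still down, press the zero button of the tilt gauge fully down and let it come up again. Then take the tapered wedge (not the flat shim) by its post and, keeping it flat on the desk, push its thin end under the round bar at the plate's front until the bar has just lifted, about 5 mm (3 mm either way, and at no time more than 10 mm) above where it rested. Finish while still gripping the wedge there, with the plate carried by the wedge alone, and leave the flat shim and the other things on the desk where they are.

Things in the scene. Friction and masses are not known exactly. Their poses are not given: they have to be found in the camera images.
- table_base: levelling table, fixed to the desk: low aluminium frame 190 mm long (x), 158 mm wide (y), with a hinged steel plate on it that bears a dark sample pot (56 mm wide, its top 84 mm over the desk, 148 mm behind the nose bar). Origin: centre of the frame's underside. +x points from the front (nose bar) to the rear hinge: push the wedge along +x. Between the side rails the desk is free, 122 mm wide.
- lip (a point): underside of the steel nose bar (10 mm diameter, 150 mm long, along the table's y) at the plate's front edge, mid-length; 115 mm in front of the origin of table_base. At rest 15 mm above the desk. The 8 mm plate (with pot about 0.7 kg, 3 to 5 N at the bar) turns freely on a hinge 203 mm behind the bar and drops back by its weight.
- zero_button (a joint): zero button of the tilt gauge: 0 when up, 0.006 m when fully pressed down; springs back when released, about 5 N fully down.
- zero_button_top (a point): centre of the top face of the black round button (diameter 28 mm, pressed straight down), at 48 mm above the desk when up, on the robot-side half of a flat grey gauge box 90 x 66 x 30 mm that has a small display behind the button and is fixed to the desk
- wedge_grip (a point): tapered dark steel wedge, loose, 0.13 kg. Point: in its tail post (30 mm along x, 34 mm wide along y, 60 mm high), 40 mm above the underside. Ahead of it (+x, to the thin end): post to 15 mm; flat, 27 mm high, to 30 mm; then a straight ramp falling to 3 mm high at the thin end at 120 mm (4 mm per 15 mm). The bar is lifted 5 mm when it is 56 mm ahead of this point.
- flat_shim_grip (a point): flat shim of the same dark steel, with the same tail post and the same 135 x 34 mm outline, but its tongue is flat and only 10 mm thick, too thin to lift the bar. The point lies in its post, 40 mm above its underside; x towards the tongue's end. Not to be used. It and the wedge may lie in either of two places.
- planchet_tin: round pale planchet tin, 66 mm diameter, 24 mm high; origin at the centre of its underside. Bystander.
- calculator: desk calculator 118 x 70 x 13 mm; origin at the centre of its underside. Bystander.
- sticky_notes: pad of sticky notes 76 x 78 x 20 mm; origin at the centre of its underside. Bystander.
- stapler: stapler 134 x 34 x 44 mm; origin at the centre of its underside. Bystander.
- wedge: the same wedge as wedge_grip; origin at its underside, 60 mm ahead of that point along its x and 40 mm below. A tall fixed computer tower stands on the desk behind the two wedge places (front face near x = 0.63 m, y from about -0.21 to -0.43 m, over 0.35 m high): swing the arm clear of it.
Mind the look-alikes: they are no part of the job. What is shaped like the wedge but green or orange is not meant.

How it is judged:
By the outcome, as a careful person would: the job done as asked, in the order asked, and still so for the second after the job is handed in, while the arm keeps its last pose, push and grip.
It also fails if it takes over 54 s, if anything falls off the work surface, if the arm or the gripper's body presses on something with over 40 N, if the wrist force passes 120 N, or if a joint passes its speed limit or range.

ROBOT

A 6-joint arm with a two-finger parallel gripper is mounted at the origin on a cart in front of the work surface, level with it; the furniture and walls round the work are solid. World frame = base frame: x ahead of the robot, y to its left, z up, the work surface at z = 0. Lengths are in mm, angles in degrees, forces in N, time in s.
With the tool pointing down it reaches from about 300 to 775 mm from the base axis. Payload 14.6 kg.
Tool frame: the origin (TCP) lies between the finger pads; the fingertips stand tip_reach ahead of it and the grasp point (between the pads) lies 6 mm ahead of it (tip_reach is the distance from the TCP to the fingertips, in mm); z points along the fingers, y is the line along which they close (so a half turn about z gives the same grasp; the last joint's range is limited). The gripper opens to 94 mm and grips with 3 to 60 N. Pads are 16 mm wide; open, the fingers measure 119 mm over their backs; the gripper's body (75 mm by 177 mm) begins 78 mm behind the grasp point.
Start: joints at [70.268, 17.183, 87.147, -0, 75.671, -3.816], TCP at [150.83, 528.904, 230.446] pointing down, gripper open.
Joint ranges: [-173.82, 173.82], [-45.26, 126.66], [13.44, 144.39], [-59.66, 239.66], [0, 175.72], [-146.38, 146.38]. Speed limits (degrees/s): [127.2, 127.2, 147.25, 180, 180, 180].

INTERFACE

Orientations are given as [roll, pitch, yaw] about the fixed x, y, z axes, in that order (R = Rz(yaw) Ry(pitch) Rx(roll)).
In Python, from cell import get_obs, snapshot, sign_off, tip_reach gives the robot as it stands. The module is installed in compiled form; this text tells all that it offers.
- The arm moves only by the tool send_rows, never from a script. Its arguments are lists of equal length, an entry for each row: "xyz": the shift along the tool's x, y, z as a fraction of full scale, a list of three; "turn": the turn about the tool's z as a fraction of full scale; "jaw": the opening, from -1 (shut) to 1 (fully open). In form: {"xyz": [[x, y, z], ...], "turn": [turn, ...], "jaw": [jaw, ...]}. A call has 1 to 12 rows; each row shifts and turns the commanded pose from where the row before left it, along the tool's axes as they then stand; what a row does not reach is not made up. Full scale, the value 1, is 300 mm for a shift and 0.15 rad for a turn. A row lasts 1/10 s, in which the tool goes at most 50 mm and 8.59 degrees, less where a joint would pass 70% of its speed; a pose out of reach is approached as far as the arm can. A call with a number of a shift or a turn outside -1 to 1 is refused whole. A call with a gripper value outside its range is refused whole. The fingers move at their own pace and stop on an object; the grip force is fixed at half the most. Time passes only in rows, so rows that do not move let the fingers close. It gives the time, the measured TCP pose, the force, the opening and the grip force at its end, in the units of the state.
- get_obs(): the state, without advancing time (a new reading comes with each control period).
- snapshot(name): name is "scene" or "top" or "wrist"; returns a dict with "frame" (480x640x3 uint8, blue, green, red), "fx", "fy", "cx", "cy" (pixels), "k1" (the pictures are not rectified: a ray, as slopes to the right and down, at radius r is drawn at 1 + k1 r^2 times it, then the intrinsics apply), "extrinsics" (4x4, takes a point from camera to world coordinates); the wrist camera has in their place "hand_eye" (4x4, takes a point from camera to tool coordinates, whose origin is the TCP and whose axes are the flange's). Camera axes: x right, y down, z forward; pixel columns grow to the right and rows downward; lengths in mm; the calibration is good to about 2 mm. A picture is of the moment at which its call begins: read the wrist's pose just before it. There is no depth.
- sign_off(): hands the job in; it is judged then, once.
The state is a dict: "t": time; "joint_positions": joint angles; "qd": joint speeds; "joint_torque": joint torques, N m; "position": TCP position; "ee_rot": TCP orientation; "ft_force": force on the tool from outside, world axes, zero at the start; "torque": the same for the moment, N m; "finger_gap": finger opening in mm; "grasp_force": force on a finger pad.
Only numpy, scipy, OpenCV 4.12 (cv2) and the standard library are available. Lean on these libraries where they do the work, as an engineer would, in place of code of your own. Each camera call takes 0.05 s, during which the arm holds its last target. There are 200 camera calls.

## Working session

There is one attempt and no reset: what is moved stays moved. The work goes in short steps, Python scripts to look and compute and a tool call to move; the robot and the scene stay as the last step left them, time stands still between calls to the robot, and variables do not carry over. Pictures are saved under pics/ and viewed, at most 13 in all, crops included, and the job is handed in when it is done.

Besides the shell and the picture viewer there is one more tool, called after "Request:" by a JSON object that holds its "fn" and its "kwargs", one argument or row to a line. send_rows: Moves the arm, as the interface text tells. Its arguments: {"type":"object","properties":{"xyz":{"type":"array","items":{"type":"array","items":{"type":"number","minimum":-1,"maximum":1}}},"turn":{"type":"array","items":{"type":"number","minimum":-1,"maximum":1}},"jaw":{"type":"array","items":{"type":"number"}}},"required":["xyz","turn","jaw"]}

```bash
mkdir -p pics; cat > h.py <<'E'
import numpy as np, cv2
from cell import get_obs, snapshot, sign_off, tip_reach
from scipy.spatial.transform import Rotation as R
def K(s): return np.array([[s['fx'],0,s['cx']],[0,s['fy'],s['cy']],[0,0,1]]), np.array([s['k1'],0,0,0,0.])
def ext(s,o=None):
    if 'extrinsics' in s: return np.array(s['extrinsics'])
    T=np.eye(4); T[:3,:3]=R.from_euler('xyz',o['ee_rot'],degrees=True).as_matrix(); T[:3,3]=o['position']
    return T@np.array(s['hand_eye'])
def ray(s,T,uv,z):
    k,d=K(s); p=cv2.undistortPoints(np.array([[uv]],float),k,d)[0,0]
    v=T[:3,:3]@[p[0],p[1],1]; c=T[:3,3]; return c+v*(z-c[2])/v[2]
def proj(s,T,P):
    k,d=K(s); W=np.linalg.inv(T); return cv2.projectPoints(np.array(P,float).reshape(-1,1,3),cv2.Rodrigues(W[:3,:3])[0],W[:3,3],k,d)[0][:,0]
E
python3 - <<'E'
from h import *
import pickle
o=get_obs();print(o,tip_reach if not callable(tip_reach) else tip_reach())
for n in('scene','top'):
    s=snapshot(n);cv2.imwrite(f'pics/{n}0.png',s['frame']);pickle.dump(s,open(n+'.pkl','wb'));print(n,s['fx'],s['cx'],s['k1'],s['extrinsics'])
E
```

```text
{'t': 0.0, 'joint_positions': array([ 7.02676619e+01,  1.72169453e+01,  8.71800572e+01, -1.11444240e-03,
        7.56703801e+01, -3.81517592e+00]), 'qd': array([-0.07495217,  0.08992724,  0.05013237,  0.03284621, -0.03703426,
        0.03128684]), 'joint_torque': array([-3.27615311e-06, -5.31790030e+01, -3.52765703e+01,  7.08995503e-02,
        2.41306279e-02, -5.54486394e-05]), 'position': array([150.75780695, 528.69267977, 229.87550298]), 'ee_rot': array([-1.79932695e+02, -3.40646432e-03,  1.64083112e+02]), 'ft_force': array([ 0.12937585,  0.71353439, -0.62289195]), 'torque': array([-0.00986937,  0.00056848,  0.02177236]), 'grasp_force': 0.0, 'finger_gap': 94.17978277405408} 25.0
scene 454.1158499168981 316.34572884194984 -0.0827101916372386 [[ 6.88610422e-01 -5.35765770e-01  4.88641716e-01  2.94440096e+01]
 [-7.25028133e-01 -4.97332011e-01  4.76440003e-01 -5.65031889e+02]
 [-1.22430775e-02 -6.82360543e-01 -7.30913262e-01  8.59225036e+02]
 [ 0.00000000e+00  0.00000000e+00  0.00000000e+00  1.00000000e+00]]
top 509.8434611566021 316.1662019415937 0.050889171218582586 [[ 9.24786963e-03 -9.92077157e-01  1.25289233e-01  3.65688087e+02]
 [-9.99955944e-01 -8.97347182e-03  2.75431332e-03 -7.10541302e+01]
 [-1.60821193e-03 -1.25309185e-01 -9.92116436e-01  1.66044663e+03]
 [ 0.00000000e+00  0.00000000e+00  0.00000000e+00  1.00000000e+00]]
```

View pics/scene0.png

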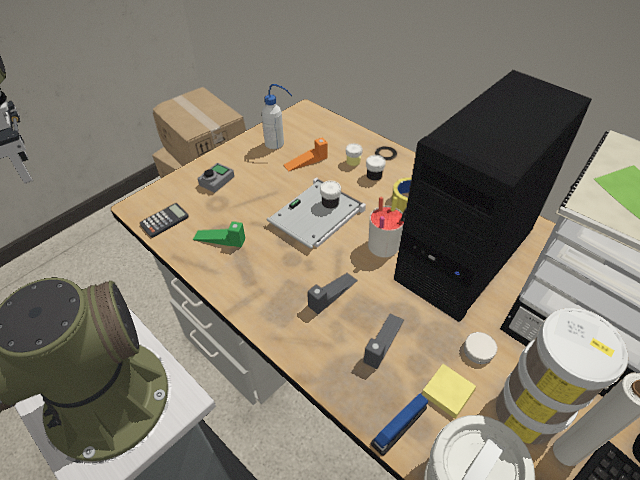

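View pics/top0.png

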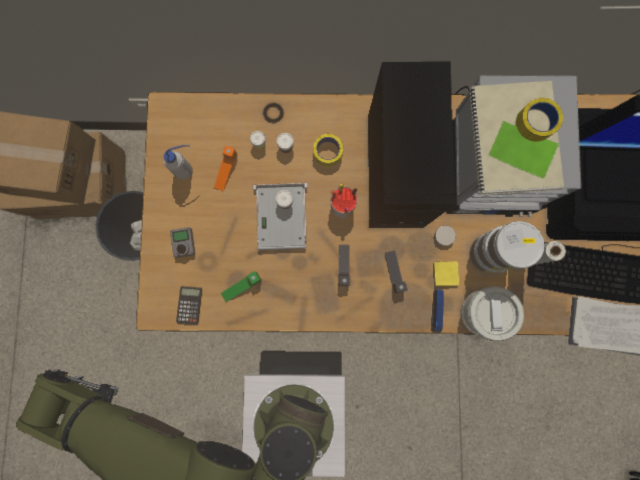

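The scene picture shows these wedge-shaped things: green (225,236), orange (308,155), and two dark steel ones at (330,292) and (383,340). The gauge is at top (182,242), and the table's nose is at top (282,247). The green and orange ones are not meant, so I'm enlarging the two dark ones, the nose and the gauge.

```bash
python3 - <<'E'
from h import *
a=cv2.imread('pics/scene0.png');b=cv2.imread('pics/top0.png')
f=lambda im,x,y,w,h,k:cv2.resize(im[y:y+h,x:x+w],None,fx=k,fy=k,interpolation=cv2.INTER_CUBIC)
c=np.zeros((600,800,3),np.uint8)
c[:300,:400]=f(a,300,260,133,100,3.0)[:300,:400] if 0 else cv2.resize(a[260:360+5,295:435],(400,300))
c[:300,400:]=f(b,330,235,80,60,5)
c[300:,:400]=f(b,245,175,80,60,5) if 0 else f(b,245,180,80,75,4)[:300,:400] if 0 else cv2.resize(b[175:255,230:337],(400,300))
c[300:,400:]=f(b,150,215,80,60,5)
cv2.imwrite('pics/c1.png',c)
E
```

```text
(no output)
```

View pics/c1.png

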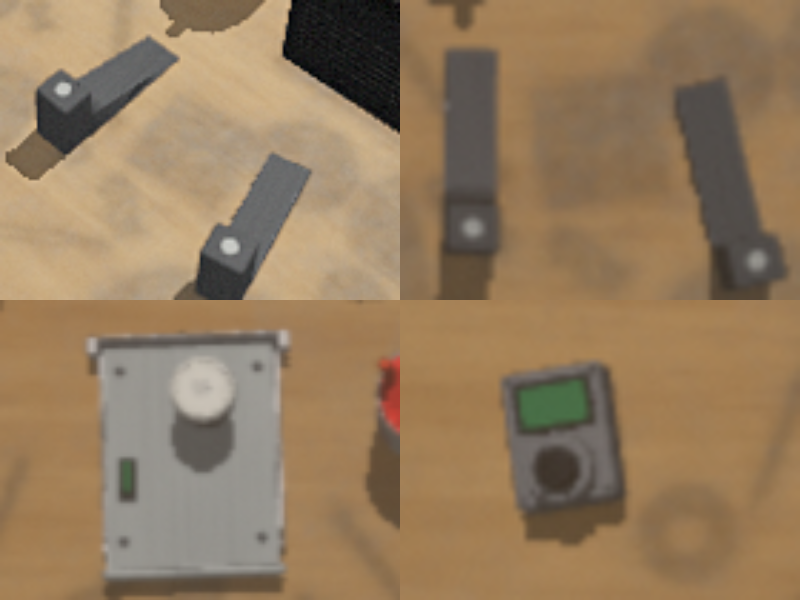

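```bash
python3 - <<'E'
from h import *
import pickle
s=pickle.load(open('top.pkl','rb'));T=ext(s)
for n,uv,z in [('dot',(344.4,280.6),60),('tip',(344,244.6),3),('btn',(181.4,248.6),48),('disp',(180.4,235.6),30),('noseL',(258.6,248.1),22),('noseR',(305.7,247.3),22),('rL',(254.1,187),25),('rR',(306.2,185.1),25),('pot',(230+203/3.74,175+385/3.75),84),('dot2',(330+357/5,235+260/5),60)]:
    print(n,ray(s,T,uv,z).round(1))
o=get_obs();w=snapshot('wrist');print(w['hand_eye'],w['fx'],w['cx'],w['cy'],w['k1'])
E
```

```text
dot [ 445.8 -156.2   60. ]
tip [ 566.2 -157.7    3. ]
btn [543.3 360.7  48. ]
disp [587.4 370.5  30. ]
noseL [550.  119.4  22. ]
noseR [554.  -32.8  22. ]
rL [750.8 138.3  25. ]
rR [758.8 -32.1  25. ]
pot [451.9  30.8  84. ]
dot2 [ 427.6 -334.1   60. ]
[[ 2.84705889e-05 -9.63621182e-01 -2.67271803e-01  7.63585122e+01]
 [ 9.99999852e-01  1.72709211e-04 -5.16162451e-04 -5.83199135e-01]
 [ 5.43545374e-04 -2.67271749e-01  9.63621044e-01 -1.54806909e+02]
 [ 0.00000000e+00  0.00000000e+00  0.00000000e+00  1.00000000e+00]] 386.96766274489846 313.7497807085952 240.0411159469349 -0.07425631500186426
```

The left one (scene 330,292 / top 344,268) is the wedge: its tongue joins the post high up and falls to a thin end. The right one (383,340) has a flat low tongue, so it is the shim. The nose bar is at about (552,43) and the button at about (543,361). First I turn the tool to yaw 180, close the jaw and go above the button.

Request:
{"fn": "send_rows", "kwargs": {
  "xyz": [
    [0, 0, 0],
    [0, 0, 0],
    [0, 0, 0]
  ],
  "turn": [-0.7, -0.7, -0.452],
  "jaw": [-1, -1, -1]
}}

```text
t: 0.45
position: [150.8, 528.8, 230.2]
ee_rot: [-180.0, -0.0, -179.8]
ft_force: [-0.0, 0.2, 0.4]
finger_gap: 73.3
grasp_force: 0.0
```

Request:
{"fn": "send_rows", "kwargs": {
  "xyz": [
    [-0.109, -0.0467, 0.0298],
    [-0.109, -0.0467, 0.0298],
    [-0.109, -0.0467, 0.0298],
    [-0.109, -0.0467, 0.0298],
    [-0.109, -0.0467, 0.0298],
    [-0.109, -0.0467, 0.0298],
    [-0.109, -0.0467, 0.0298],
    [-0.109, -0.0467, 0.0298],
    [-0.109, -0.0467, 0.0298],
    [-0.109, -0.0467, 0.0298],
    [-0.109, -0.0467, 0.0298],
    [-0.109, -0.0467, 0.0298]
  ],
  "turn": [0, 0, 0, 0, 0, 0, 0, 0, 0, 0, 0, 0],
  "jaw": [-1, -1, -1, -1, -1, -1, -1, -1, -1, -1, -1, -1]
}}

```text
t: 1.65
position: [544.4, 360.0, 122.5]
ee_rot: [-180.0, -0.0, 180.0]
ft_force: [-0.5, 1.0, 1.1]
finger_gap: 0.6
grasp_force: 0.0
```

Request:
{"fn": "send_rows", "kwargs": {
  "xyz": [
    [0, 0, 0],
    [0, 0, 0],
    [0, 0, 0]
  ],
  "turn": [0, 0, 0],
  "jaw": [-1, -1, -1]
}}

```text
t: 1.95
position: [542.5, 361.3, 123.3]
ee_rot: [180.0, -0.0, -180.0]
ft_force: [-0.2, 1.3, -0.5]
finger_gap: 0.5
grasp_force: 0.0
```

```bash
python3 - <<'E'
from h import *
o=get_obs();w=snapshot('wrist');T=ext(w,o);cv2.imwrite('pics/w1.png',w['frame'])
import pickle;pickle.dump((w,T),open('w1.pkl','wb'))
print(o['t'],o['position'],o['ee_rot'],o['ft_force'],proj(w,T,[[543.3,360.7,48],list(o['position']-[0,0,25])]))
E
```

```text
1.95 [542.51995915 361.30711208 123.32204556] [ 1.79995361e+02 -1.14077748e-02 -1.79962269e+02] [-0.22351342  1.33692068 -0.45952453] [[314.46695989 260.91826463]
 [315.80521467 291.43474881]]
```

View pics/w1.png

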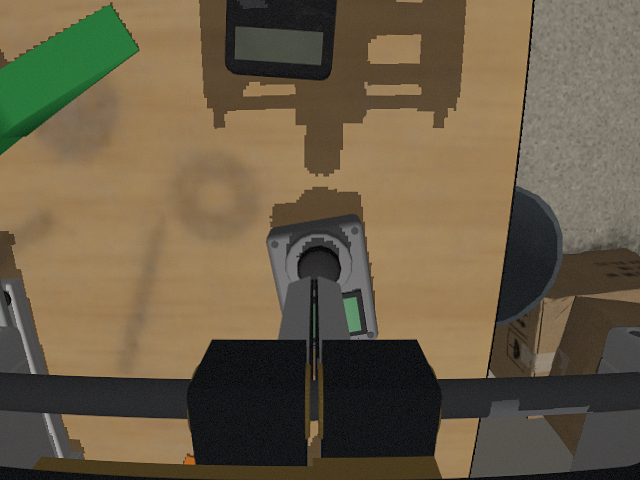

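The wrist view shows the black button at about (320,266), only 2–3 mm from the estimate. I shift by +3, +2 mm and descend.

Request:
{"fn": "send_rows", "kwargs": {
  "xyz": [
    [-0.01, 0.008, 0.07],
    [0, 0, 0.07],
    [0, 0, 0.02],
    [0, 0, 0]
  ],
  "turn": [0, 0, 0, 0],
  "jaw": [-1, -1, -1, -1]
}}

```text
t: 2.4
position: [545.4, 363.6, 75.2]
ee_rot: [-180.0, -0.1, -179.9]
ft_force: [-1.6, 0.0, 2.3]
finger_gap: 0.3
grasp_force: 1.3
```

Request:
{"fn": "send_rows", "kwargs": {
  "xyz": [
    [0, 0, 0.007],
    [0, 0, 0.007],
    [0, 0, 0.005],
    [0, 0, 0]
  ],
  "turn": [0, 0, 0, 0],
  "jaw": [-1, -1, -1, -1]
}}

```text
t: 2.8
position: [546.5, 363.7, 71.2]
ee_rot: [179.9, 0.1, -180.0]
ft_force: [-5.3, 0.7, 11.3]
finger_gap: 0.4
grasp_force: 5.8
```

Request:
{"fn": "send_rows", "kwargs": {
  "xyz": [
    [0, 0, 0],
    [0, 0, 0]
  ],
  "turn": [0, 0],
  "jaw": [-1, -1]
}}

```text
t: 3.0
position: [546.5, 363.7, 71.2]
ee_rot: [179.9, 0.1, -180.0]
ft_force: [-5.6, 0.4, 12.0]
finger_gap: 0.5
grasp_force: 6.0
```

```bash
python3 - <<'E'
from h import *
for i in range(4):
    o=get_obs();w=snapshot('wrist');print(o['position'],o['ft_force'],o['torque'])
f=w['frame'][200:380,220:420];f=cv2.resize(f,None,fx=3,fy=3,interpolation=cv2.INTER_CUBIC)
cv2.imwrite('pics/w2.png',f)
E
```

```text
[546.48188572 363.73825554  71.16710951] [-5.58464322  0.36365792 11.9705256 ] [ 0.1055039   1.11270196 -0.02377348]
[546.49647889 363.72294063  71.15254682] [-4.838134    0.11938929 11.97471281] [ 0.0985625   1.13146941 -0.00661767]
[546.49947129 363.72837785  71.17578023] [-5.94975163  0.19139327 11.74353445] [ 0.08390914  1.07585007 -0.02025616]
[546.4953212  363.73087735  71.16912851] [-5.60085146  0.06324882 12.5159878 ] [0.08128101 1.13949749 0.0240714 ]
```

View pics/w2.png

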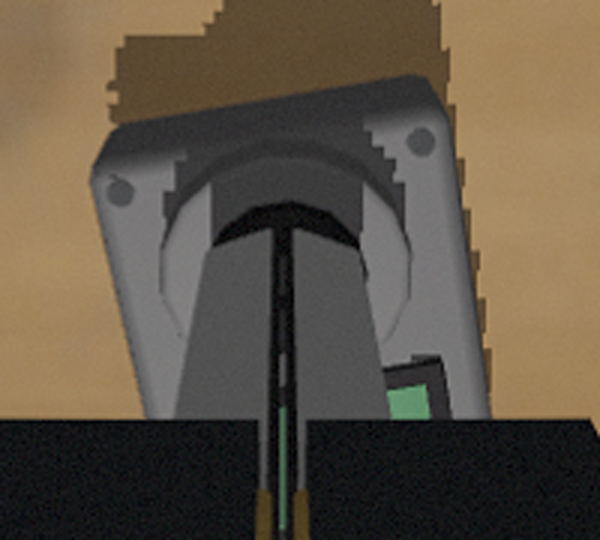

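The fingertips stand centred on the button, with a crescent of it visible above them at (285,215). They read 12 N. To tell "bottomed" from "caught on the collar", I release slowly and read the force curve.

Request:
{"fn": "send_rows", "kwargs": {
  "xyz": [
    [0, 0, -0.004],
    [0, 0, 0]
  ],
  "turn": [0, 0],
  "jaw": [-1, -1]
}}

```text
t: 3.4
position: [546.4, 363.7, 71.7]
ee_rot: [179.9, 0.1, -180.0]
ft_force: [-2.6, 3.2, 4.3]
finger_gap: 0.6
grasp_force: 2.3
```

Request:
{"fn": "send_rows", "kwargs": {
  "xyz": [
    [0, 0, -0.004],
    [0, 0, 0]
  ],
  "turn": [0, 0],
  "jaw": [-1, -1]
}}

```text
t: 3.6
position: [546.5, 363.5, 72.4]
ee_rot: [180.0, 0.1, -180.0]
ft_force: [-0.8, 3.1, 5.1]
finger_gap: 0.8
grasp_force: 2.1
```

Request:
{"fn": "send_rows", "kwargs": {
  "xyz": [
    [0, 0, -0.004],
    [0, 0, 0]
  ],
  "turn": [0, 0],
  "jaw": [-1, -1]
}}

```text
t: 3.8
position: [546.5, 363.2, 73.3]
ee_rot: [180.0, 0.0, 180.0]
ft_force: [-0.2, 2.9, 3.5]
finger_gap: 0.3
grasp_force: 1.8
```

Request:
{"fn": "send_rows", "kwargs": {
  "xyz": [
    [0, 0, -0.005],
    [0, 0, 0]
  ],
  "turn": [0, 0],
  "jaw": [-1, -1]
}}

```text
t: 4.0
position: [546.4, 363.1, 74.7]
ee_rot: [-180.0, 0.0, 180.0]
ft_force: [1.7, 1.6, 2.8]
finger_gap: 0.1
grasp_force: 1.4
```

Request:
{"fn": "send_rows", "kwargs": {
  "xyz": [
    [0, 0, -0.005],
    [0, 0, 0]
  ],
  "turn": [0, 0],
  "jaw": [-1, -1]
}}

```text
t: 4.2
position: [546.2, 363.0, 76.1]
ee_rot: [-180.0, -0.0, 180.0]
ft_force: [1.7, 0.3, 1.2]
finger_gap: 0.2
grasp_force: 1.0
```

Request:
{"fn": "send_rows", "kwargs": {
  "xyz": [
    [0, 0, -0.007],
    [0, 0, 0]
  ],
  "turn": [0, 0],
  "jaw": [-1, -1]
}}

```text
t: 4.4
position: [546.1, 363.0, 78.0]
ee_rot: [-180.0, -0.0, 180.0]
ft_force: [-0.2, -0.3, 0.3]
finger_gap: 0.6
grasp_force: 0.0
```

Request:
{"fn": "send_rows", "kwargs": {
  "xyz": [
    [0, 0, -0.02],
    [0, 0, 0]
  ],
  "turn": [0, 0],
  "jaw": [-1, -1]
}}

```text
t: 4.6
position: [546.4, 363.3, 84.9]
ee_rot: [180.0, 0.0, 180.0]
ft_force: [-0.0, -0.2, 0.5]
finger_gap: 0.3
grasp_force: 0.0
```

The curve has a knee at about 4.7 N (z 71.7), then a soft slope to zero at 77.5. So the button travelled the full 6 mm and is up again. I rise, turn to yaw 0 so the camera looks ahead to the bar, and go above the wedge.

Request:
{"fn": "send_rows", "kwargs": {
  "xyz": [
    [0, 0, -0.04],
    [0, 0, -0.04],
    [0, 0, -0.04],
    [0, 0, -0.04],
    [0, 0, -0.04],
    [0, 0, -0.04],
    [0, 0, -0.04],
    [0, 0, -0.04],
    [0, 0, -0.04],
    [0, 0, -0.04],
    [0, 0, 0]
  ],
  "turn": [0.952, 0.952, 0.952, 0.952, 0.952, 0.952, 0.952, 0.952, 0.952, 0.952, 0.952],
  "jaw": [1, 1, 1, 1, 1, 1, 1, 1, 1, 1, 1]
}}

```text
t: 5.7
position: [546.6, 363.4, 206.1]
ee_rot: [179.9, -0.1, 89.7]
ft_force: [0.6, -0.0, -0.0]
finger_gap: 85.0
grasp_force: 0.0
```

Request:
{"fn": "send_rows", "kwargs": {
  "xyz": [
    [0, 0, 0],
    [0, 0, 0],
    [0, 0, 0],
    [0, 0, 0],
    [0, 0, 0],
    [0, 0, 0],
    [0, 0, 0],
    [0, 0, 0],
    [0, 0, 0],
    [0, 0, 0],
    [0, 0, 0]
  ],
  "turn": [0.952, 0.952, 0.952, 0.952, 0.952, 0.952, 0.952, 0.952, 0.952, 0.952, 0.952],
  "jaw": [1, 1, 1, 1, 1, 1, 1, 1, 1, 1, 1]
}}

```text
t: 6.8
position: [546.1, 363.2, 204.2]
ee_rot: [180.0, 0.0, -0.3]
ft_force: [-0.2, -0.3, 0.2]
finger_gap: 93.9
grasp_force: 0.0
```

Request:
{"fn": "send_rows", "kwargs": {
  "xyz": [
    [-0.028, 0.125, 0],
    [-0.028, 0.125, 0],
    [-0.028, 0.125, 0],
    [-0.028, 0.125, 0],
    [-0.028, 0.125, 0],
    [-0.028, 0.125, 0],
    [-0.028, 0.125, 0],
    [-0.028, 0.125, 0],
    [-0.028, 0.125, 0],
    [-0.028, 0.125, 0],
    [-0.028, 0.125, 0],
    [-0.028, 0.125, 0]
  ],
  "turn": [0, 0, 0, 0, 0, 0, 0, 0, 0, 0, 0, 0],
  "jaw": [1, 1, 1, 1, 1, 1, 1, 1, 1, 1, 1, 1]
}}

```text
t: 8.0
position: [444.8, -88.2, 204.4]
ee_rot: [180.0, -0.0, 0.0]
ft_force: [0.5, 0.2, 0.2]
finger_gap: 93.8
grasp_force: 0.0
```

Request:
{"fn": "send_rows", "kwargs": {
  "xyz": [
    [0, 0.115, 0],
    [0, 0.115, 0],
    [0, 0, 0.05],
    [0, 0, 0.03],
    [0, 0, 0],
    [0, 0, 0]
  ],
  "turn": [0, 0, 0, 0, 0, 0],
  "jaw": [1, 1, 1, 1, 1, 1]
}}

```text
t: 8.6
position: [445.5, -155.3, 180.4]
ee_rot: [-180.0, 0.0, 0.1]
ft_force: [-0.6, -0.2, -0.6]
finger_gap: 94.1
grasp_force: 0.0
```

```bash
python3 - <<'E'
from h import *
o=get_obs();w=snapshot('wrist');T=ext(w,o);cv2.imwrite('pics/w3.png',w['frame'])
import pickle;pickle.dump((w,T),open('w3.pkl','wb'))
print(o['t'],o['position'],o['ee_rot'],o['ft_force'],proj(w,T,[[445.8,-156.2,60],[566.2,-157.7,3],[553,-33,22]]))
E
```

```text
8.6 [ 445.53530913 -155.25213964  180.41704935] [-1.79996049e+02  7.71429790e-03  5.71505119e-02] [-0.60622131 -0.2366888  -0.61549447] [[313.56179138 243.07158662]
 [315.54667925  80.57321969]
 [155.42418667  97.04473525]]
```

View pics/w3.png

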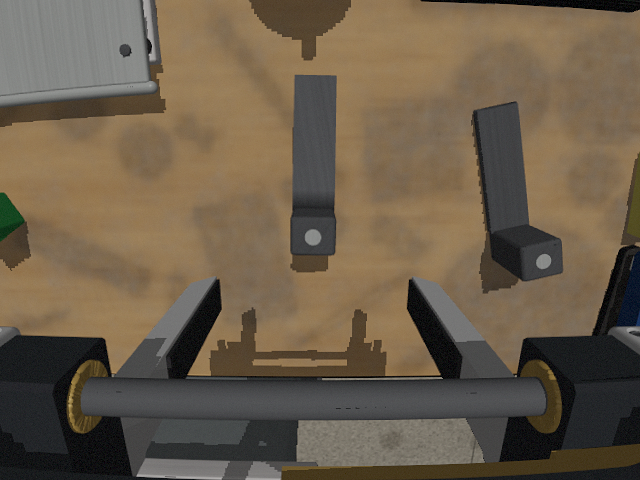

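```bash
python3 - <<'E'
from h import *
import pickle
w,T=pickle.load(open('w3.pkl','rb'))
for n,uv,z in [('dot',(313,237),60),('tipL',(295.5,75.5),3),('tipR',(336,75.5),3),('noseR',(156,88),20),('nose_low_R',(150,96),20),('nose_low_0',(5,106),20),('nose_up_R',(150,83),24),('nose_up_0',(5,94),24)]:
    print(n,ray(w,T,uv,z).round(1))
f=cv2.resize(w['frame'][0:130,0:180],None,fx=4.4,fy=4.4,interpolation=cv2.INTER_CUBIC);cv2.imwrite('pics/w3c.png',f)
E
```

```text
dot [ 450.4 -155.8   60. ]
tipL [ 570.1 -141.5    3. ]
tipR [ 570.2 -174.2    3. ]
noseR [560.  -33.2  20. ]
nose_low_R [554.1 -27.9  20. ]
nose_low_0 [550.7  96.6  20. ]
nose_up_R [563.3 -30.4  24. ]
nose_up_0 [559.7  91.8  24. ]
```

View pics/w3c.png

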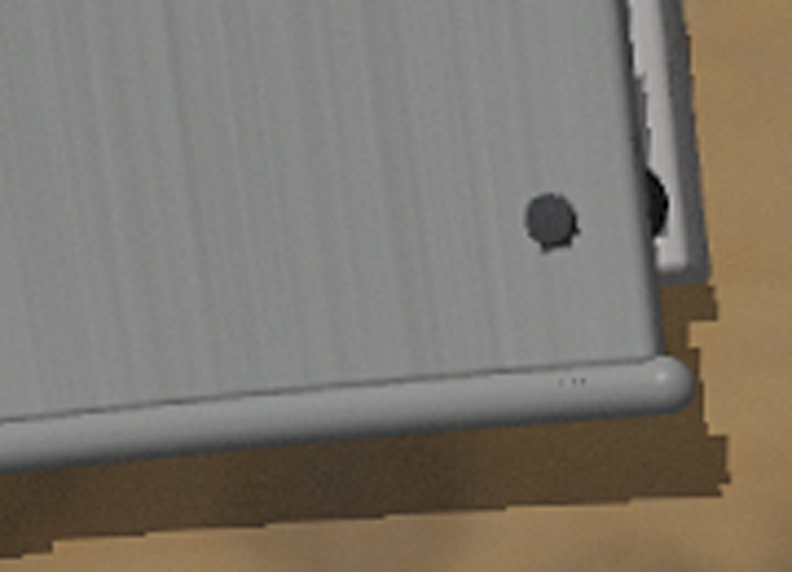

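The wrist view shows the wedge's post dot at (313,237), its thin end at y=76, and a yaw of about 0; the shim on the right has the tall bare post. The nose bar's yaw is about 1.7° and its end is at (157,87). I descend on the post and grip.

Request:
{"fn": "send_rows", "kwargs": {
  "xyz": [
    [0.013, 0.002, 0.1],
    [0, 0, 0.1],
    [0, 0, 0.1],
    [0, 0, 0.08],
    [0, 0, 0.06],
    [0, 0, 0],
    [0, 0, 0]
  ],
  "turn": [0, 0, 0, 0, 0, 0, 0],
  "jaw": [1, 1, 1, 1, 1, 1, 1]
}}

```text
t: 9.35
position: [449.8, -156.3, 49.0]
ee_rot: [180.0, -0.0, 0.0]
ft_force: [0.7, 0.3, -0.2]
finger_gap: 94.0
grasp_force: 0.0
```

Request:
{"fn": "send_rows", "kwargs": {
  "xyz": [
    [0, 0, 0],
    [0, 0, 0],
    [0, 0, 0],
    [0, 0, 0],
    [0, 0, 0],
    [0, 0, 0],
    [0, 0, 0],
    [0, 0, 0]
  ],
  "turn": [0, 0, 0, 0, 0, 0, 0, 0],
  "jaw": [-1, -1, -1, -1, -1, -1, -1, -1]
}}

```text
t: 10.15
position: [449.3, -156.4, 48.1]
ee_rot: [-180.0, 0.0, -0.0]
ft_force: [0.1, -0.0, 0.7]
finger_gap: 34.2
grasp_force: 29.9
```

```bash
python3 - <<'E'
from h import *
o=get_obs();w=snapshot('wrist');T=ext(w,o);cv2.imwrite('pics/w4.png',w['frame'])
import pickle;pickle.dump((w,T),open('w4.pkl','wb'))
print(o['t'],o['position'],o['ee_rot'],o['ft_force'],o['finger_gap'])
E
```

```text
10.15 [ 449.28816378 -156.38145331   48.13884621] [-1.79993733e+02  8.53550977e-03 -3.13740518e-03] [ 0.12726773 -0.04682093  0.73983916] 34.218806184503876
```

View pics/w4.png

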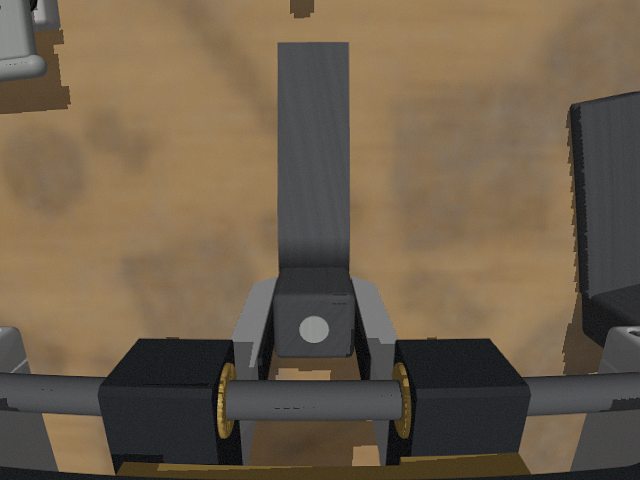

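Gripped: gap 34 mm, 30 N, post centred at (314,329). Now I draw it back so the thin end clears the bar, slide it sideways to the table's mid-line and turn it +1.7°.

Request:
{"fn": "send_rows", "kwargs": {
  "xyz": [
    [-0.05, 0, 0],
    [-0.05, 0, 0],
    [-0.05, 0, 0],
    [0, 0, 0]
  ],
  "turn": [0, 0, 0, 0],
  "jaw": [-1, -1, -1, -1]
}}

```text
t: 10.6
position: [403.5, -156.4, 48.3]
ee_rot: [180.0, -0.0, -0.0]
ft_force: [0.0, -0.6, -2.4]
finger_gap: 33.9
grasp_force: 30.0
```

Request:
{"fn": "send_rows", "kwargs": {
  "xyz": [
    [0, -0.06, 0],
    [0, -0.08, 0],
    [0, -0.08, 0],
    [0, -0.08, 0],
    [0, -0.08, 0],
    [0, -0.08, 0],
    [0, -0.08, 0],
    [0, -0.06, 0],
    [0, -0.043, 0],
    [0, 0, 0],
    [0, 0, 0]
  ],
  "turn": [0, 0, 0, 0, 0, 0, 0, 0, 0, -0.2, 0],
  "jaw": [-1, -1, -1, -1, -1, -1, -1, -1, -1, -1, -1]
}}

```text
t: 11.7
position: [404.6, 36.4, 48.1]
ee_rot: [180.0, 0.0, 1.9]
ft_force: [-0.3, 0.3, -0.8]
finger_gap: 34.1
grasp_force: 30.0
```

```bash
python3 - <<'E'
from h import *
o=get_obs();w=snapshot('wrist');T=ext(w,o);cv2.imwrite('pics/w5.png',w['frame'])
import pickle;pickle.dump((w,T),open('w5.pkl','wb'))
print(o['t'],o['position'],o['ee_rot'],o['ft_force'],o['finger_gap'])
E
```

```text
11.7 [404.56379804  36.42384259  48.11802986] [1.79996564e+02 7.67329083e-03 1.85915881e+00] [-0.32660505  0.30085388 -0.81943745] 34.13546807200382
```

View pics/w5.png

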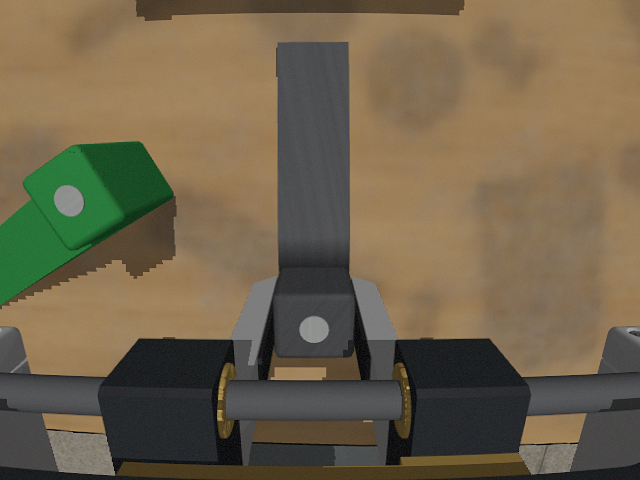

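```bash
python3 - <<'E'
from h import *
import pickle
w,T=pickle.load(open('w5.pkl','rb'))
o=get_obs()['position']
print('dot',ray(w,T,(314,329),60)-o,'tip',ray(w,T,(314,42.5),3)-o,'shadow',ray(w,T,(137,17.5),0),ray(w,T,(463,12),0))
s=snapshot('top');Ts=ext(s);print(proj(s,Ts,[[524.6,40,3],[404.6,36.4,60]]))
s2=snapshot('scene')
c=np.zeros((600,800,3),np.uint8)
c[:,:400]=cv2.resize(s['frame'][180:300,240:320],(400,600),interpolation=cv2.INTER_CUBIC)
c[:300,400:]=cv2.resize(s2['frame'][165:270,240:380],(400,300),interpolation=cv2.INTER_CUBIC)
cv2.imwrite('pics/c2.png',c)
E
```

```text
dot [ 1.34702894 -0.81965256 11.90185907] tip [121.43918975   3.02664675 -45.09814093] shadow [536.93311505 125.86968023   0.        ] [544.09395703 -32.48626219   0.        ]
[[283.41151667 256.71387168]
 [282.69100752 293.24954934]]
```

View pics/c2.png

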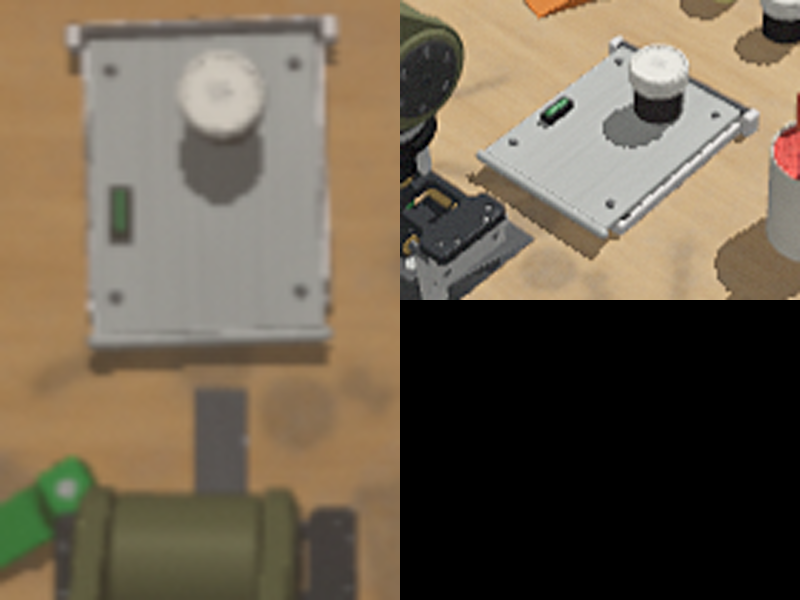

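The wedge's thin end is at top (284,257) and the bar's centre at row 248, square and roughly central. The bar's shadow gives a yaw of about 2.6°. I turn a little more and advance 70 mm, just short of contact.

Request:
{"fn": "send_rows", "kwargs": {
  "xyz": [
    [0, 0, 0],
    [0.03, 0, 0],
    [0.05, 0, 0],
    [0.05, 0, 0],
    [0.05, 0, 0],
    [0.03, 0, 0],
    [0.02, 0, 0],
    [0, 0, 0],
    [0, 0, 0]
  ],
  "turn": [-0.08, 0, 0, 0, 0, 0, 0, 0, 0],
  "jaw": [-1, -1, -1, -1, -1, -1, -1, -1, -1]
}}

```text
t: 12.75
position: [473.0, 39.3, 48.1]
ee_rot: [180.0, -0.0, 2.4]
ft_force: [0.3, 1.0, -0.0]
finger_gap: 33.8
grasp_force: 30.0
```

Request:
{"fn": "send_rows", "kwargs": {
  "xyz": [
    [0.01, 0, 0],
    [0, 0, 0]
  ],
  "turn": [0, 0],
  "jaw": [-1, -1]
}}

```text
t: 12.95
position: [476.3, 39.5, 48.2]
ee_rot: [180.0, -0.0, 2.4]
ft_force: [0.1, -0.2, -1.4]
finger_gap: 34.0
grasp_force: 30.0
```

Request:
{"fn": "send_rows", "kwargs": {
  "xyz": [
    [0.01, 0, 0],
    [0, 0, 0]
  ],
  "turn": [0, 0],
  "jaw": [-1, -1]
}}

```text
t: 13.15
position: [479.5, 39.7, 48.2]
ee_rot: [-180.0, -0.0, 2.4]
ft_force: [-0.0, -0.8, -2.0]
finger_gap: 34.2
grasp_force: 30.0
```

Request:
{"fn": "send_rows", "kwargs": {
  "xyz": [
    [0.01, 0, 0],
    [0, 0, 0]
  ],
  "turn": [0, 0],
  "jaw": [-1, -1]
}}

```text
t: 13.35
position: [481.9, 39.8, 48.1]
ee_rot: [-180.0, 0.1, 2.4]
ft_force: [-5.3, 0.0, 3.7]
finger_gap: 33.8
grasp_force: 30.0
```

Request:
{"fn": "send_rows", "kwargs": {
  "xyz": [
    [0.01, 0, 0],
    [0, 0, 0]
  ],
  "turn": [0, 0],
  "jaw": [-1, -1]
}}

```text
t: 13.55
position: [484.8, 39.9, 48.1]
ee_rot: [-180.0, 0.1, 2.4]
ft_force: [-5.6, -0.5, 3.4]
finger_gap: 34.0
grasp_force: 30.0
```

Request:
{"fn": "send_rows", "kwargs": {
  "xyz": [
    [0.01, 0, 0],
    [0, 0, 0]
  ],
  "turn": [0, 0],
  "jaw": [-1, -1]
}}

```text
t: 13.75
position: [487.8, 40.0, 48.1]
ee_rot: [-180.0, 0.1, 2.4]
ft_force: [-5.2, -0.4, 3.5]
finger_gap: 33.8
grasp_force: 30.0
```

Contact came at x≈480.8, as predicted, so 19 mm of push is needed: go to x≈500, 12 mm more.

Request:
{"fn": "send_rows", "kwargs": {
  "xyz": [
    [0.01, 0, 0],
    [0.01, 0, 0],
    [0.01, 0, 0],
    [0.01, 0, 0],
    [0, 0, 0],
    [0, 0, 0],
    [0, 0, 0]
  ],
  "turn": [0, 0, 0, 0, 0, 0, 0],
  "jaw": [-1, -1, -1, -1, -1, -1, -1]
}}

```text
t: 14.45
position: [499.9, 40.5, 48.1]
ee_rot: [-180.0, 0.1, 2.4]
ft_force: [-5.8, 0.0, 3.9]
finger_gap: 33.7
grasp_force: 30.0
```

```bash
python3 - <<'E'
from h import *
o=get_obs();w=snapshot('wrist')
print(o['t'],o['position'],o['ee_rot'],o['ft_force'],o['finger_gap'],o['grasp_force'])
s2=snapshot('scene')
c=np.zeros((600,800,3),np.uint8)
c[:300,:400]=cv2.resize(w['frame'],(400,300))
c[:300,400:]=cv2.resize(s2['frame'][165:270,240:380],(400,300),interpolation=cv2.INTER_CUBIC)
c[300:]=cv2.resize(w['frame'][0:225,20:620],(800,300),interpolation=cv2.INTER_CUBIC)
cv2.imwrite('pics/c3.png',c)
E
```

```text
14.45 [499.93742222  40.52271974  48.11066703] [-1.79996597e+02  5.37763378e-02  2.40581271e+00] [-5.79957398  0.03050039  3.94846851] 33.740133148853836 29.985870122909546
```

View pics/c3.png

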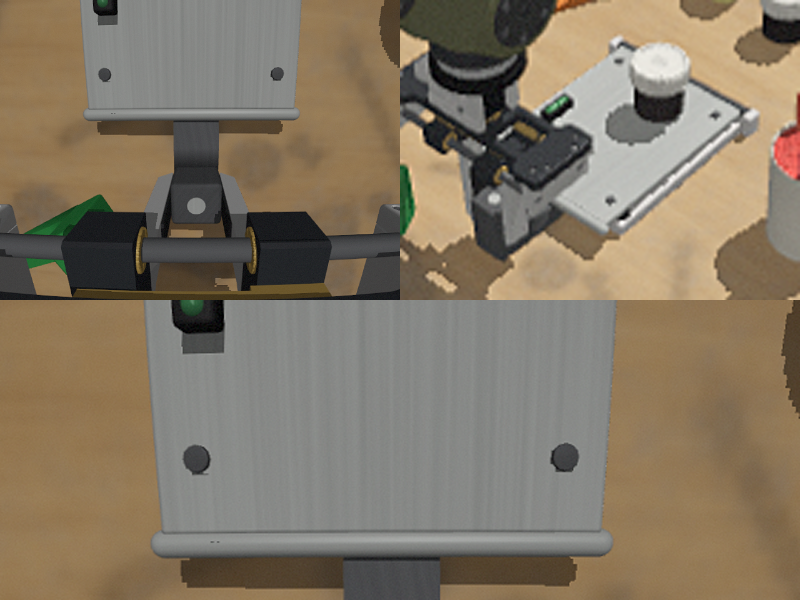

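The bar now rides on the ramp, square and near its middle. The force is a steady −5.8 N, and the push past contact is 19 mm, which makes about 5 mm of lift. Nothing else has moved, so I hand it in.

```bash
python3 -c "
from cell import sign_off;print(sign_off())"
```

```text
the job is handed in; nothing more can be done
None
```

I pressed the zero button fully down and let it come up, then pushed the wedge under the bar. I handed the job in at about 14.5 s, still gripping the wedge; the lift should be about 5 mm, worked out from 19 mm of push past first contact rather than measured directly.

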